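Fetch the handheld from behind the cleaner bottles and box it

TASK

The yellow handheld lies in the white bay behind two cleaner bottles. First stand both bottles on the green mat, then lay the handheld, screen up, in the middle of the violet box, along its length, and finally put each bottle back exactly where it stood in the bay, square as before. Keep the bottles upright, set everything down without dropping it, and leave the mug and the mouse alone.

Things in the scene. Friction and masses are not known exactly. Their poses are not given: they have to be found in the camera images.
- bay: white three-sided tray, fixed, open at its own -x (robot side); 190 (x) x 208 mm (y), floor top 6 mm above the table, 6 mm walls: back (+x) 40, sides 30 mm high. Origin: centre of underside, at table height. At the start the bottles stand on two grey marks in its front half, 12-20 mm apart; the handheld lies within 15 mm behind them (no finger room), about 48 mm before the back wall.
- blue_bottle: square screen-cleaner bottle, blue with a white cap; loose, closed, about 0.22 kg. Body 60 (own x) x 76 (own y) x 60 mm high, short neck, then a flat-sided cap 28 x 28 mm (sides along own x, y) from 70 to 105 mm above the underside: grip it there from above. Origin: centre of underside; z up, x roughly along the bay's x at the start. Stands in the bay's front half, left or right (varies).
- orange_bottle: square screen-cleaner bottle, orange with a black cap; loose, closed, about 0.22 kg. Body 60 (own x) x 76 (own y) x 60 mm high, short neck, then a flat-sided cap 28 x 28 mm (sides along own x, y) from 70 to 105 mm above the underside: grip it there from above. Origin: centre of underside; z up, x roughly along the bay's x at the start. Stands in the bay's front half, left or right (varies).
- handheld: rugged handheld terminal lying flat, yellow with black rubber ends and a black screen on top; loose, about 0.28 kg, 160 mm (own x) x 56 mm (own y) x 28 mm thick. To be gripped across its 56 mm width, near the middle. Origin: centre of its underside; x along its length (either end may lead), z up out of the screen. At the start its length lies along the bay's y.
- violet_box: violet open-topped tablet carton, fixed to the table, outside 210 mm (own x) x 138 mm (own y) x 40 mm high, walls and floor 4 mm (inside 202 x 130 mm, inner floor 4 mm above the table). Origin: centre of its underside; x along its length. The handheld belongs in here.
- dark_box: dark grey, nearly black, open-topped tablet carton, fixed to the table, outside 210 mm (own x) x 138 mm (own y) x 40 mm high, walls and floor 4 mm (inside 202 x 130 mm, inner floor 4 mm above the table). Origin: centre of its underside; x along its length. Not used in this job.
- green_mat: thin green mat on the table, fixed, 240 mm (own x) x 140 mm (own y) x 4 mm thick: the side area, with room for both bottles one behind the other along its length. Origin: centre of its underside, at table height; x along its length.
- mug: white mug standing beyond the work, 76 mm in diameter, 90 mm high, handle at its own +y; loose. Leave alone. Origin: centre of its underside.
- mouse: black computer mouse lying beyond the work, 60 x 105 x 28 mm; loose. Leave alone. Origin: centre of its underside.
There are look-alikes about, which are no part of the job. There is more than one size of the blue_bottle; the job needs the middle-sized.

How it is judged:
By the outcome, as a careful person would: the job done as asked, in the order asked, and still so for the second after the job is handed in, with the robot touching nothing.
It also fails if it takes over 131 s, if anything falls off the work surface, if the arm or the gripper's body presses on something with over 40 N, if the wrist force passes 120 N, or if a joint passes its speed limit or range.

ROBOT

A 6-joint arm with a two-finger parallel gripper is mounted at the origin on the work surface. World frame = base frame: x ahead of the robot, y to its left, z up, the work surface at z = 0. Lengths are in m, angles in rad, forces in N, time in s.
With the tool pointing down it reaches from about 0.425 to 1.125 m from the base axis. Payload 14.9 kg.
Tool frame: the origin (TCP) lies at the centre of the arm's flange, where the gripper is bolted on; the fingertips stand 191 mm ahead of it and the grasp point (between the pads) lies 172 mm ahead of it; z points along the fingers, y is the line along which they close (so a half turn about z gives the same grasp; the last joint's range is limited). The gripper opens to 91 mm and grips with 3 to 60 N. Pads are 32 mm wide; open, the fingers measure 118 mm over their backs; the gripper's body (76 mm by 178 mm) begins 60 mm behind the grasp point.
Start: joints at [1.171, 0.379, 1.734, -0, 1.028, -0.033], TCP at [0.251, 0.653, 0.405] pointing down, gripper open.
Joint ranges: [-2.77, 2.77], [-0.74, 2.19], [0, 2.66], [-1.06, 4.2], [0.31, 2.87], [-3.08, 3.08]. Speed limits (rad/s): [1.89, 1.89, 2.39, 3.14, 3.14, 3.14].

INTERFACE

Orientations are given as [roll, pitch, yaw] about the fixed x, y, z axes, in that order (R = Rz(yaw) Ry(pitch) Rx(roll)).
In Python, from bench import bot gives the robot as it stands. The module is installed in compiled form; this text tells all that it offers.
- The arm moves only by the tool play_rows, never from a script. Its argument "plan" is a list of rows, each a list of 3 entries, a list of its own where there are three numbers: the shift along the world's x, y, z in m, then the turn about the world's z in degrees, then the closure, from -1 (fully open) to 1 (shut). In form: [[[tx, ty, tz], twist, grip], ...]. A call has 1 to 10 rows; each row shifts and turns the commanded pose from where the row before left it; what a row does not reach is not made up. A row lasts 1/8 s, in which the tool goes at most 62.5 mm and 10.7 degrees, less where a joint would pass 70% of its speed; a pose out of reach is approached as far as the arm can. A call is refused whole if a number of a shift passes 0.0625 or a number of a turn 10.7, either way. A call with a gripper value outside its range is refused whole. The fingers move at their own pace and stop on an object; "newtons" is the grip in N (left out, the last holds). Time passes only in rows, so rows that do not move let the fingers close. It gives the time, the measured TCP pose, the force, the opening and the grip force at its end, in the units of the state.
- bot.observe(): the state, without advancing time (a new reading comes with each control period).
- bot.grab_frame(name): name is "scene" or "side" or "wrist"; returns the picture (480x640x3 uint8, blue, green, red); there is no depth.
- bot.camera_info(name): a dict with "intrinsics" (3x3 intrinsics, pixels), "position" and "orientation" of the camera in the world. Camera axes: x right, y down, z forward; pixel columns grow to the right and rows downward; lengths in m; the calibration is good to about 2 mm. A picture is of the moment at which its call begins: read the wrist's pose just before it. camera_info takes no time and is no camera call; for the wrist camera it gives the pose at the moment of the call.
- bot.finish_job(): hands the job in; it is judged then, once.
The state is a dict: "time": time; "q": joint angles; "qvel": joint speeds; "tau": joint torques, N m; "tcp_pos": TCP position; "tcp_rot": TCP orientation; "contact_force": force on the tool from outside, world axes, zero at the start; "ft_torque": the same for the moment, N m; "opening": finger opening in m; "grip_force": force on a finger pad.
Only numpy, scipy, OpenCV 4.12 (cv2) and the standard library are available. Lean on these libraries where they do the work, as an engineer would, in place of code of your own. Each camera call takes 0.05 s, during which the arm holds its last target. There are 200 camera calls.

## Working session

There is one attempt and no reset: what is moved stays moved. The work goes in short steps, Python scripts to look and compute and a tool call to move; the robot and the scene stay as the last step left them, time stands still between calls to the robot, and variables do not carry over. Pictures are saved under pics/ and viewed, at most 14 in all, crops included, and the job is handed in when it is done.

Besides the shell and the picture viewer there is one more tool, called by a JSON object that holds its "fn" and its "kwargs", one argument or row to a line. play_rows: Moves the arm, as the interface text tells. Its arguments: {"type":"object","properties":{"plan":{"type":"array","items":{"type":"array"}},"newtons":{"type":"number"}},"required":["plan"]}

```bash
mkdir -p pics; ls
python3 - <<'E'
from bench import bot
import cv2, numpy as np
for n in ("scene","side","wrist"):
    i=bot.camera_info(n); print(n,np.round(np.array(i["intrinsics"]),1).tolist(),np.round(i["position"],3),np.round(np.array(i["orientation"]),3).tolist())
    cv2.imwrite(f"pics/{n}0.png",bot.grab_frame(n))
s=bot.observe()
for k in s: print(k,np.round(s[k],3))
E
```

```text
pics
scene [[500.9, 0.0, 316.1], [0.0, 500.9, 246.6], [0.0, 0.0, 1.0]] [ 1.071 -0.764  0.933] [-2.316, -0.016, 0.614]
side [[441.2, 0.0, 326.9], [0.0, 441.2, 241.4], [0.0, 0.0, 1.0]] [0.41  0.791 0.532] [-2.147, -0.015, -2.96]
wrist [[426.5, 0.0, 316.4], [0.0, 426.5, 230.8], [0.0, 0.0, 1.0]] [0.176 0.682 0.385] [2.857, 0.0, 1.203]
time 0.15
q [ 1.171  0.379  1.735 -0.     1.029 -0.033]
qvel [ 0.002 -0.002 -0.004 -0.001  0.001  0.001]
tau [-2.0000e-03 -7.6410e+01 -4.3465e+01  6.5000e-02  4.1000e-02 -0.0000e+00]
tcp_pos [0.251 0.653 0.404]
tcp_rot [-3.141 -0.     2.775]
contact_force [-0.638  0.226 -0.046]
ft_torque [-0.012  0.045 -0.   ]
grip_force 0.0
opening 0.091
```

View pics/scene0.png

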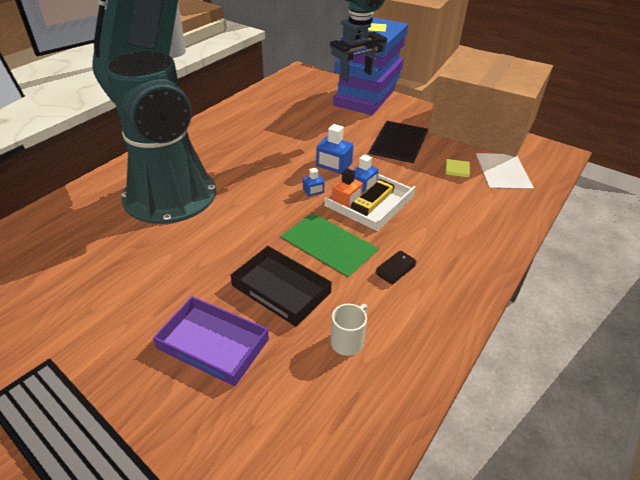

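View pics/side0.png

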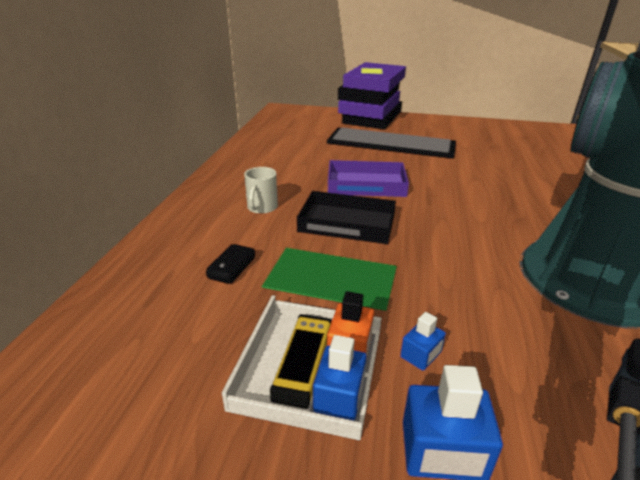

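The scene view shows, from far to near: the bay (370,200) with orange (347,190) and blue (366,175) bottles plus handheld, mat (330,245), dark box (280,285), and violet box (212,340). The side view shows the same objects, with large and small decoy blue bottles outside the bay.

```bash
cat > h.py <<'E'
import cv2, numpy as np
from scipy.spatial.transform import Rotation as Ro
def cam(i): return np.array(i["intrinsics"]),np.array(i["position"]),Ro.from_euler("xyz",i["orientation"]).as_matrix()
def ray(i,uv,z):
    K,p,R=cam(i); uv=np.atleast_2d(np.asarray(uv,float))
    d=np.c_[uv,np.ones(len(uv))]@np.linalg.inv(K).T@R.T
    return p+d*((z-p[2])/d[:,2])[:,None]
def proj(i,P):
    K,p,R=cam(i); c=(np.atleast_2d(P)-p)@R@K.T
    return c[:,:2]/c[:,2:]
def blobs(img,lo,hi,amin=60):
    m=cv2.inRange(cv2.cvtColor(img,cv2.COLOR_BGR2HSV),lo,hi)
    m=cv2.morphologyEx(m,cv2.MORPH_CLOSE,np.ones((3,3)))
    cs=cv2.findContours(m,cv2.RETR_EXTERNAL,cv2.CHAIN_APPROX_NONE)[0]
    return sorted([c[:,0] for c in cs if cv2.contourArea(c)>amin],key=lambda c:-cv2.contourArea(c))
def rect(P):
    (c,s,a)=cv2.minAreaRect((P[:,:2]*1000).astype(np.float32))
    if s[0]<s[1]: s=s[::-1]; a+=90
    return np.round(c,1),np.round(s,1),round((a+90)%180-90,2)   # mm, long side first, its angle
COL=dict(green=((50,120,40),(75,255,255)),violet=((122,80,40),(145,255,255)),orange=((4,200,120),(12,255,255)),yellow=((20,150,120),(32,255,255)),blue=((105,180,60),(119,255,255)))
E
python3 - <<'E'
from h import *; from bench import bot
Z=dict(green=.004,violet=.04,orange=.06,yellow=.028,blue=.06)
for n in("scene","side"):
    im=cv2.imread(f"pics/{n}0.png"); i=bot.camera_info(n)
    for k in COL:
        for c in blobs(im,*COL[k])[:4]:
            print(n,k,c.mean(0).round(),len(c),*rect(ray(i,c,Z[k])))
i=bot.camera_info("scene")
print("caps",ray(i,[[348,175],[366,161]],.105).round(3).tolist())
i=bot.camera_info("side")
print("caps",ray(i,[[353,298],[342,344]],.105).round(3).tolist())
E
```

```text
scene green [329. 243.] 193 [521.1 103.4] [237.3 139.1] -4.61
scene violet [213. 340.] 260 [ 508.4 -339. ] [224.5 155.8] 8.27
scene violet [370.  78.] 158 [  78.5 1085.3] [369.7 210.4] -81.43
scene violet [364. 101.] 140 [160.6 871.9] [282.9 190.3] -81.34
scene violet [388.  54.] 78 [  28.5 1319.2] [391.4  71.3] -81.48
scene yellow [376. 196.] 110 [526.6 333.5] [162.   64.9] 88.13
scene blue [335. 146.] 113 [305.1 453.3] [102.8  80.9] 11.93
side green [334. 279.] 328 [519.  109.5] [235.7 137.6] -4.73
side violet [367. 179.] 211 [ 490.8 -286.2] [214.7 206.8] -81.04
side violet [373.  77.] 143 [  587.6 -1473.1] [576.4 283.2] 80.05
side violet [368. 107.] 142 [  565.7 -1012. ] [415.4 227.9] 79.07
side orange [349. 326.] 193 [458.1 296.7] [90.7 60. ] 86.25
side yellow [302. 355.] 201 [522.2 331.3] [142.5  54.2] 88.33
side blue [450. 433.] 373 [315.5 448. ] [121.1 111.3] -84.81
side blue [339. 381.] 238 [459.4 402.1] [107.7  59.9] 88.87
side blue [421. 346.] 120 [352.9 313.8] [84.8 47.1] 67.05
caps [[0.464, 0.281, 0.105], [0.468, 0.376, 0.105]]
caps [[0.457, 0.286, 0.105], [0.459, 0.381, 0.105]]
```

{"fn": "play_rows", "kwargs": {
  "plan": [
    [[0.03,-0.04,0],2.5,-1],
    [[0.03,-0.04,0],2.5,-1],
    [[0.03,-0.04,0],2.5,-1],
    [[0.03,-0.04,0],2.5,-1],
    [[0.03,-0.04,0],2.5,-1],
    [[0.03,-0.04,0],2.5,-1],
    [[0.03,-0.04,0],2.5,-1],
    [[0.03,-0.04,0],2.5,-1],
    [[0,0,0],0,-1],
    [[0,0,0],0,-1]
  ]
}}

```text
time: 1.4
tcp_pos: [0.4909, 0.3336, 0.4046]
tcp_rot: [3.142, -0.0, 3.123]
contact_force: [-1.0, 0.1, -0.5]
opening: 0.0912
grip_force: 0.0
```

Run:
```python
from h import *; from bench import bot
s=bot.observe(); print(s["tcp_pos"],s["tcp_rot"],s["contact_force"])
i=bot.camera_info("wrist"); im=bot.grab_frame("wrist"); cv2.imwrite("pics/w1.png",im)
import pickle; pickle.dump(i,open("w1.pkl","wb")); print(i["position"],i["orientation"])
```

```text
[0.49087996 0.33359443 0.40462159] [ 3.14158138e+00 -2.79706238e-04  3.12299654e+00] [-1.00837704  0.09424715 -0.53961349]
[0.41026285 0.33527087 0.38572471] [ 2.85667179e+00 -9.87996517e-04  1.55111204e+00]
```

View pics/w1.png

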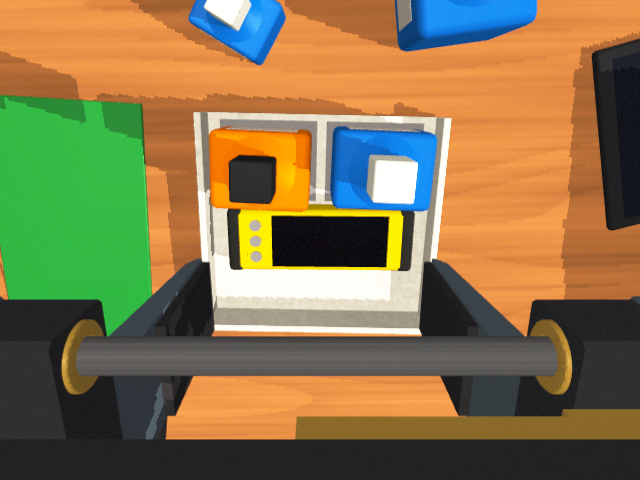

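The wrist view shows the mat on the left, orange (260,170) left and blue (385,170) right in the bay, and the handheld (320,240) behind them with its buttons toward -y. I'll zoom in on the bottles.

Run:
```python
from h import *
im=cv2.imread("pics/w1.png")
cv2.imwrite("pics/w1c.png",cv2.resize(im[105:275,190:456],None,fx=3,fy=3,interpolation=cv2.INTER_CUBIC))
import pickle; i=pickle.load(open("w1.pkl","rb"))
for k,z in(("orange",.066),("blue",.066),("yellow",.034),("green",.004)):
    for c in blobs(im,*COL[k])[:3]: print(k,c.mean(0).round(),*rect(ray(i,c,z)))
```

```text
blue [381. 167.] [457.5 383.6] [76.4 60. ] 85.93
blue [452.  28.] [354.5 438. ] [93.2 31.2] -83.52
blue [242.  32.] [349.9 283.3] [57.3 41.2] 58.09
yellow [320. 239.] [519.5 336.6] [140.9  57.9] 88.44
yellow [471. 427.] [715.5 481.2] [344.   34.5] 88.82
yellow [555. 357.] [642.3 553.6] [82.2 33.5] 13.62
green [ 74. 205.] [513.  106.5] [227.  140.9] -4.58
```

View pics/w1c.png

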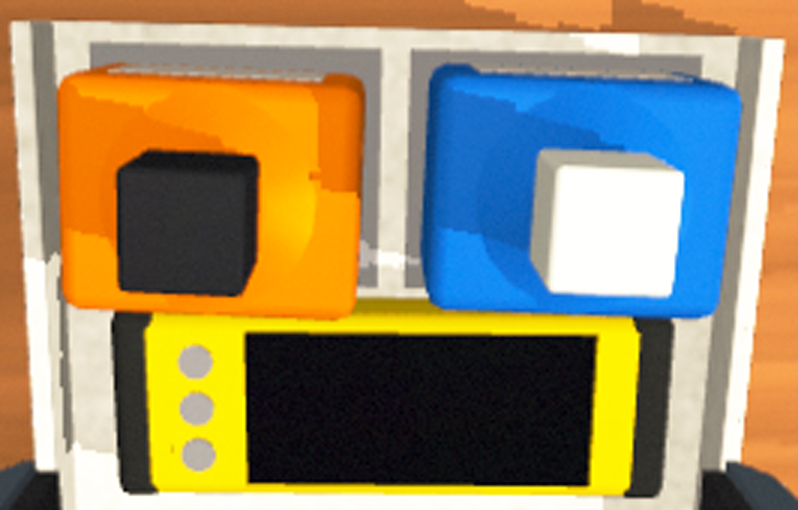

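The crop shows square-cornered caps with tops at about crop (118–247,170–296) for black and (552–684,164–295) for white, and both bodies nearly parallel to the bay. Next I compute the poses.

Run:
```python
from h import *
import pickle; i=pickle.load(open("w1.pkl","rb"))
im=cv2.imread("pics/w1.png")
for n,q in(("black",[[119,170],[247,170],[244,296],[120,290]]),("white",[[552,163],[684,166],[682,296],[556,293]])):
    P=ray(i,np.array(q)/3+[190,105],.111); print(n,P.mean(0).round(4),np.linalg.norm(np.roll(P,-1,0)-P,axis=1).round(4),rect(P))
im2=im.copy(); im2[:, :200]=0; im2[:105]=0; im2[212:]=0; im2[:,445:]=0
for c in blobs(im2,(5,200,90),(17,255,255),300): print("orange",cv2.boundingRect(c),*rect(ray(i,c,.066)))
for c in blobs(im2,(103,150,50),(122,255,255),300): print("blue",cv2.boundingRect(c),*rect(ray(i,c,.066)))
# back edges and outer edges by line fits on masks
hs=cv2.cvtColor(im2,cv2.COLOR_BGR2HSV)
for n,lo,hi,us,outer in(("orange",(5,200,90),(17,255,255),range(220,300),0),("blue",(103,150,50),(122,255,255),range(342,422),-1)):
    m=cv2.inRange(hs,lo,hi); m=cv2.morphologyEx(m,cv2.MORPH_OPEN,np.ones((3,3)))
    b=np.array([[u,np.nonzero(m[:,u])[0][-1]+.5] for u in us]); P=ray(i,b,.066)
    o=np.array([[np.nonzero(m[v])[0][outer]+(.5 if outer else -.5),v] for v in range(145,195)]); Q=ray(i,o,.066)
    f=np.polyfit(P[:,1],P[:,0],1); g=np.polyfit(Q[:,0],Q[:,1],1)
    print(n,"back: slope deg",np.degrees(np.arctan(f[0])).round(2),"x mid",P[:,0].mean().round(4),"y",P[:,1].mean().round(4),"| outer slope",np.degrees(np.arctan(g[0])).round(2),"y",Q[:,1].mean().round(4),"x",Q[:,0].mean().round(4))
P=ray(i,[[194,113],[451,119]],.03); d=P[1]-P[0]; print("bay front",P.round(4),np.linalg.norm(d),np.degrees(np.arctan2(d[1],d[0])))
# marks quad corners at z=.006
P=ray(i,np.array([[92,42],[383,48],[412,48],[702,58]])/3+[190,105],.006); print("marks",P.round(4))
```

```text
black [0.4572 0.292  0.111 ] [0.0273 0.0276 0.0272 0.0262] (array([456.8, 292.1]), array([27.6, 27.3]), -3.98)
white [0.4586 0.3864 0.111 ] [0.0282 0.0284 0.0277 0.0284] (array([458.6, 386.3]), array([30.5, 28.1]), 1.82)
orange (209, 127, 102, 85) [455.6 292.1] [75.1 61.1] 86.72
blue (330, 127, 107, 85) [457.6 383.9] [77.1 60.2] 85.94
orange back: slope deg -0.45 x mid 0.4732 y 0.291 | outer slope -3.92 y 0.2546 x 0.4546
blue back: slope deg 3.69 x mid 0.4876 y 0.3842 | outer slope -3.49 y 0.4223 x 0.4579
bay front [[0.4139 0.2372 0.03  ]
 [0.4226 0.4441 0.03  ]] 0.20712882624006765 87.57926770645842
marks [[0.4195 0.253  0.006 ]
 [0.4228 0.3365 0.006 ]
 [0.423  0.3449 0.006 ]
 [0.4274 0.4284 0.006 ]]
```

Run:
```python
from h import *
a=cv2.imread("pics/side0.png")[285:425,290:390]; b=cv2.imread("pics/scene0.png")[150:250,320:420]
f=lambda x,s:cv2.resize(x,None,fx=s,fy=s,interpolation=cv2.INTER_CUBIC)
A=f(a,4); B=f(b,4); o=np.zeros((560,800,3),np.uint8); o[:,:400]=A; o[:400,400:]=B
cv2.imwrite("pics/cmp.png",o)
```

```text
(no output)
```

View pics/cmp.png

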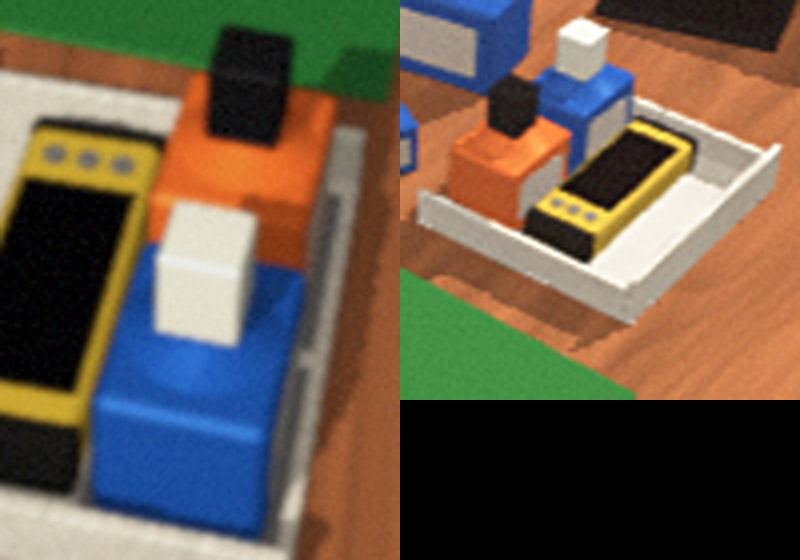

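Left is the side view: white cap top centre at crop (209,236), black at (254,50). Right is the scene view: white at (584,34), black at (513,92).

Run:
```python
from h import *; from bench import bot
s=bot.camera_info("side"); c=bot.camera_info("scene")
print("side",ray(s,[[290+254/4,285+50/4],[290+209/4,285+236/4]],.111).round(4))
print("scene",ray(c,[[320+113/4,150+92/4],[320+184/4,150+34/4]],.111).round(4))
import pickle; i=pickle.load(open("w1.pkl","rb"))
# predicted cap top centres for the wrist estimate
P=[[.4565,.292,.111],[.458,.385,.111]]
print(proj(s,P).round(1),proj(c,P).round(1))
```

```text
side [[0.4557 0.2922 0.111 ]
 [0.4579 0.3867 0.111 ]]
scene [[0.4632 0.2828 0.111 ]
 [0.4649 0.3791 0.111 ]]
[[353.  297.4]
 [342.4 343. ]] [[348.  170.8]
 [365.  156.9]]
```

{"fn": "play_rows", "kwargs": {
  "plan": [
    [[-0.0175,-0.021,0],-1.3,-1],
    [[-0.017,-0.0205,0],-1.3,-1],
    [[0,0,-0.045],0,-1],
    [[0,0,-0.045],0,-1],
    [[0,0,-0.03],0,-1],
    [[0,0,-0.0155],0,-1],
    [[0,0,0],0,-1],
    [[0,0,0],0,-1]
  ],
  "newtons": 20
}}

```text
time: 2.45
tcp_pos: [0.4568, 0.2924, 0.2703]
tcp_rot: [3.141, 0.001, 3.079]
contact_force: [0.8, 0.5, 0.2]
opening: 0.0914
grip_force: 0.0
```

Run:
```python
from h import *; from bench import bot
s=bot.observe(); print(s["tcp_pos"],s["tcp_rot"],s["contact_force"])
i=bot.camera_info("wrist"); im=bot.grab_frame("wrist"); cv2.imwrite("pics/w2.png",im)
import pickle; pickle.dump(i,open("w2.pkl","wb"))
```

```text
[0.45683841 0.29243669 0.2703289 ] [3.14078028e+00 1.20851888e-03 3.07883462e+00] [0.80610449 0.46846156 0.16599788]
```

View pics/w2.png

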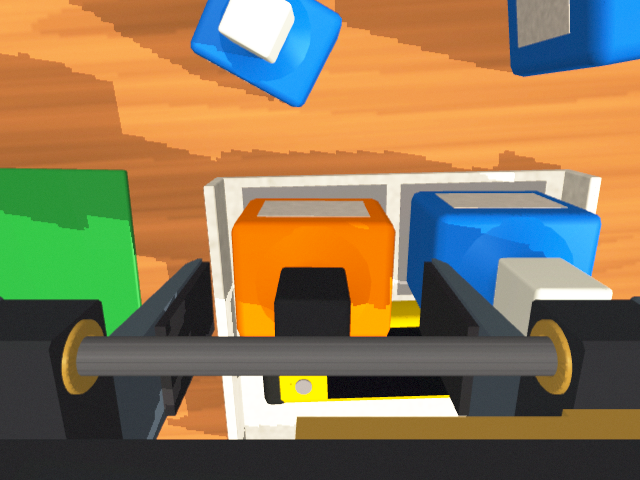

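The cap (277–349 px) sits about 1.5 mm to the -y side of the finger centre (317). I'll correct that, then close.

{"fn": "play_rows", "kwargs": {
  "plan": [
    [[0,-0.0015,0],0,-1],
    [[0,0,0],0,-1],
    [[0,0,0],0,1],
    [[0,0,0],0,1],
    [[0,0,0],0,1],
    [[0,0,0],0,1],
    [[0,0,0],0,1],
    [[0,0,0],0,1],
    [[0,0,0],0,1]
  ],
  "newtons": 20
}}

```text
time: 3.62
tcp_pos: [0.4565, 0.2904, 0.2692]
tcp_rot: [-3.142, -0.0, 3.078]
contact_force: [-0.4, -0.7, -3.2]
opening: 0.0277
grip_force: 20.0
```

{"fn": "play_rows", "kwargs": {
  "plan": [
    [[0,0,0.02],0,1],
    [[0,0,0.04],0,1],
    [[0,0,0.04],0,1],
    [[0.0015,-0.03,0],0,1],
    [[0.002,-0.05,0],0,1],
    [[0.0025,-0.05,0],0,1],
    [[0.0015,-0.035,0],0,1],
    [[0.001,-0.0155,0],0,1],
    [[0,0,0],0,1],
    [[0,0,0],0,1]
  ]
}}

```text
time: 4.88
tcp_pos: [0.4651, 0.1107, 0.3692]
tcp_rot: [3.141, -0.0, 3.079]
contact_force: [0.0, 0.4, -3.0]
opening: 0.0282
grip_force: 20.0
```

{"fn": "play_rows", "kwargs": {
  "plan": [
    [[0,0,-0.04],0,1],
    [[0,0,-0.04],0,1],
    [[0,0,-0.01],0,1],
    [[0,0,-0.006],0,1],
    [[0,0,-0.003],0,1],
    [[0,0,0],0,1],
    [[0,0,0],0,1]
  ]
}}

```text
time: 5.75
tcp_pos: [0.4653, 0.11, 0.2709]
tcp_rot: [3.141, 0.001, 3.078]
contact_force: [-0.2, -0.6, -3.7]
opening: 0.0281
grip_force: 20.0
```

{"fn": "play_rows", "kwargs": {
  "plan": [
    [[0,0,-0.0015],0,1],
    [[0,0,0],0,1]
  ]
}}

```text
time: 6.0
tcp_pos: [0.465, 0.1099, 0.2688]
tcp_rot: [3.142, 0.0, 3.078]
contact_force: [-0.9, -0.1, -2.5]
opening: 0.0279
grip_force: 20.0
```

{"fn": "play_rows", "kwargs": {
  "plan": [
    [[0,0,-0.001],0,1],
    [[0,0,0],0,1]
  ]
}}

```text
time: 6.25
tcp_pos: [0.465, 0.1099, 0.2676]
tcp_rot: [-3.142, -0.0, 3.078]
contact_force: [-0.6, 0.0, -3.5]
opening: 0.0281
grip_force: 20.0
```

{"fn": "play_rows", "kwargs": {
  "plan": [
    [[0,0,-0.001],0,1],
    [[0,0,0],0,1]
  ]
}}

```text
time: 6.5
tcp_pos: [0.4652, 0.11, 0.2671]
tcp_rot: [3.142, 0.0, 3.078]
contact_force: [-3.2, 0.1, 6.3]
opening: 0.0278
grip_force: 20.0
```

{"fn": "play_rows", "kwargs": {
  "plan": [
    [[0,0,-0.0005],0,1],
    [[0,0,0],0,1]
  ]
}}

```text
time: 6.75
tcp_pos: [0.4653, 0.11, 0.2671]
tcp_rot: [3.142, -0.0, 3.078]
contact_force: [-8.2, -0.1, 19.8]
opening: 0.0279
grip_force: 20.0
```

{"fn": "play_rows", "kwargs": {
  "plan": [
    [[0,0,0.0007],0,1],
    [[0,0,0],0,-1],
    [[0,0,0],0,-1],
    [[0,0,0],0,-1],
    [[0,0,0],0,-1],
    [[0,0,0.03],0,-1],
    [[0,0,0.06],0,-1],
    [[0,0.03,0.01],0,-1],
    [[0,0.055,0],0,-1],
    [[-0.002,0.06,0],0,-1]
  ]
}}

```text
time: 8.0
tcp_pos: [0.463, 0.2563, 0.3674]
tcp_rot: [3.141, 0.001, 3.077]
contact_force: [0.8, 0.2, 0.1]
opening: 0.0911
grip_force: 0.0
```

{"fn": "play_rows", "kwargs": {
  "plan": [
    [[-0.003,0.06,0],0,-1],
    [[-0.002,0.05,0],0,-1],
    [[0,0.019,0],0,-1],
    [[0,0,-0.04],0,-1],
    [[0,0,-0.04],0,-1],
    [[0,0,-0.0175],0,-1],
    [[0,0,0],0,-1],
    [[0,0,0],0,-1]
  ]
}}

```text
time: 9.0
tcp_pos: [0.4586, 0.3841, 0.2708]
tcp_rot: [3.14, 0.001, 3.078]
contact_force: [-1.0, 0.4, 0.1]
opening: 0.0909
grip_force: 0.0
```

Run:
```python
from h import *; from bench import bot
s=bot.observe(); print(s["tcp_pos"],s["tcp_rot"],s["contact_force"])
i=bot.camera_info("wrist"); im=bot.grab_frame("wrist"); cv2.imwrite("pics/w3.png",im)
```

```text
[0.45862841 0.38408111 0.27081167] [3.14047037e+00 1.25862309e-03 3.07816062e+00] [-0.97934229  0.41312092  0.13611574]
```

View pics/w3.png

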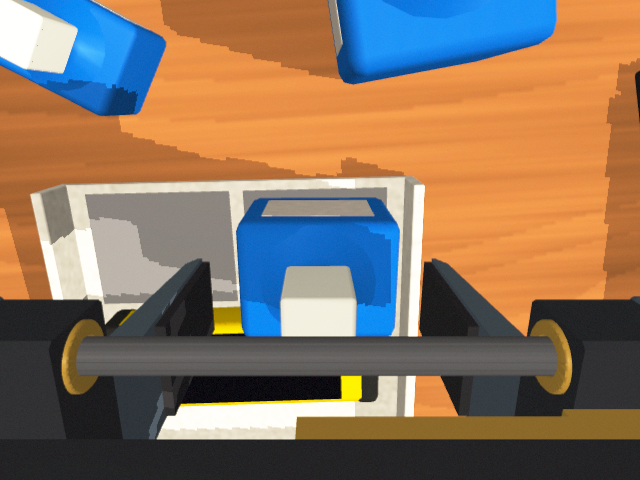

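The white cap is centred (280–356 px, against 317 for the fingers). The empty left mark is visible. Closing.

{"fn": "play_rows", "kwargs": {
  "plan": [
    [[0,0.0003,-0.0005],0,-1],
    [[0,0,0],0,1],
    [[0,0,0],0,1],
    [[0,0,0],0,1],
    [[0,0,0],0,1],
    [[0,0,0],0,1],
    [[0,0,0],0,1],
    [[0,0,0],0,1]
  ]
}}

```text
time: 10.05
tcp_pos: [0.4581, 0.3842, 0.2689]
tcp_rot: [-3.142, -0.0, 3.078]
contact_force: [0.4, 1.2, -2.0]
opening: 0.0276
grip_force: 20.0
```

{"fn": "play_rows", "kwargs": {
  "plan": [
    [[0,0,0.02],0,1],
    [[0,0,0.05],0,1],
    [[0,0,0.06],0,1],
    [[0.015,-0.035,0],0,1],
    [[0.02,-0.05,0],0,1],
    [[0.022,-0.055,0],0,1],
    [[0.022,-0.055,0],0,1],
    [[0.02,-0.05,0],0,1],
    [[0.018,-0.037,0],0,1],
    [[0,0,0],0,1]
  ]
}}

```text
time: 11.3
tcp_pos: [0.5758, 0.1001, 0.4002]
tcp_rot: [3.142, 0.001, 3.076]
contact_force: [-0.0, 0.3, -2.0]
opening: 0.028
grip_force: 20.0
```

{"fn": "play_rows", "kwargs": {
  "plan": [
    [[0,0,0],0,1],
    [[0,0,-0.05],0,1],
    [[0,0,-0.05],0,1],
    [[0,0,-0.02],0,1],
    [[0,0,-0.006],0,1],
    [[0,0,-0.003],0,1],
    [[0,0,0],0,1],
    [[0,0,0],0,1]
  ]
}}

```text
time: 12.3
tcp_pos: [0.5754, 0.1023, 0.2709]
tcp_rot: [3.141, 0.001, 3.078]
contact_force: [-0.3, -0.7, -1.9]
opening: 0.0277
grip_force: 20.0
```

{"fn": "play_rows", "kwargs": {
  "plan": [
    [[0,0,-0.0015],0,1],
    [[0,0,0],0,1]
  ]
}}

```text
time: 12.55
tcp_pos: [0.575, 0.1022, 0.2685]
tcp_rot: [3.142, 0.0, 3.078]
contact_force: [0.4, 0.1, -1.8]
opening: 0.0273
grip_force: 20.0
```

{"fn": "play_rows", "kwargs": {
  "plan": [
    [[0,0,-0.0012],0,1],
    [[0,0,0],0,1]
  ]
}}

```text
time: 12.8
tcp_pos: [0.575, 0.1022, 0.2671]
tcp_rot: [-3.142, -0.0, 3.079]
contact_force: [-0.9, 0.5, -2.5]
opening: 0.0277
grip_force: 20.0
```

{"fn": "play_rows", "kwargs": {
  "plan": [
    [[0,0,-0.0007],0,1],
    [[0,0,0],0,1]
  ]
}}

```text
time: 13.05
tcp_pos: [0.5751, 0.1023, 0.2668]
tcp_rot: [3.142, 0.0, 3.079]
contact_force: [-1.7, 0.4, 4.7]
opening: 0.028
grip_force: 20.0
```

{"fn": "play_rows", "kwargs": {
  "plan": [
    [[0,0,0.0005],0,1],
    [[0,0,0],0,-1],
    [[0,0,0],0,-1],
    [[0,0,0],0,-1],
    [[0,0,0],0,-1],
    [[0,0,0.03],0,-1],
    [[0,0,0.06],0,-1],
    [[-0.005,0.03,0.04],0,-1],
    [[-0.02,0.055,0.005],0,-1],
    [[-0.025,0.06,0],0,-1]
  ]
}}

```text
time: 14.3
tcp_pos: [0.5256, 0.2462, 0.4032]
tcp_rot: [3.141, 0.002, 3.077]
contact_force: [0.5, -0.0, -0.6]
opening: 0.091
grip_force: 0.0
```

{"fn": "play_rows", "kwargs": {
  "plan": [
    [[-0.025,0.06,0],0,-1],
    [[-0.01,0.028,0],0,-1],
    [[0,0,0],0,-1],
    [[0,0,0],0,-1],
    [[0,0,0],0,-1]
  ]
}}

```text
time: 14.92
tcp_pos: [0.4924, 0.3297, 0.402]
tcp_rot: [-3.141, -0.0, 3.077]
contact_force: [-0.6, -0.6, 0.5]
opening: 0.0913
grip_force: 0.0
```

Run:
```python
from h import *; from bench import bot
import pickle
s=bot.observe(); print(s["tcp_pos"],s["tcp_rot"],s["q"])
i=bot.camera_info("wrist"); im=bot.grab_frame("wrist"); cv2.imwrite("pics/w4.png",im); pickle.dump(i,open("w4.pkl","wb"))
for n in("scene","side"): cv2.imwrite(f"pics/{n}4.png",bot.grab_frame(n))
for c in blobs(im,*COL["yellow"])[:2]: print(c.mean(0),*rect(ray(i,c,.034)))
```

```text
[0.49237547 0.32972458 0.40199155] [-3.14145985e+00 -1.02509858e-04  3.07728124e+00] [ 5.50749463e-01  2.15723627e-01  1.95722885e+00 -5.98358718e-05
  9.68800533e-01 -9.55701573e-01]
[326.24263039 235.26077098] [519.3 336.7] [141.   58.5] 88.37
[466.32229299 426.90955414] [721.9 465.9] [341.4  33.1] 86.21
```

View pics/w4.png

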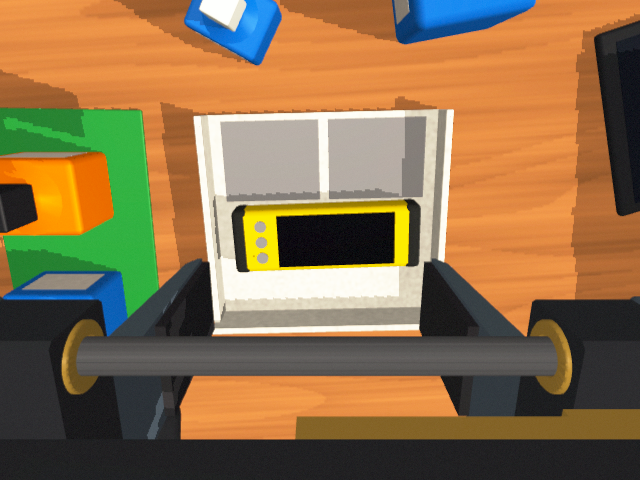

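Both bottles stand on the mat, and the handheld is at about (326,235), undisturbed. I'll check the marks, then take a look at the violet box from above.

Run:
```python
from h import *
import pickle; i=pickle.load(open("w4.pkl","rb"))
im=cv2.imread("pics/w4.png"); g=cv2.cvtColor(im,cv2.COLOR_BGR2HSV)
print("profile v=150",[(u,*g[150,u]) for u in list(range(212,228,2))+list(range(314,334,2))+list(range(400,432,3))])
print("col 270",[(v,*g[v,270]) for v in list(range(112,126,2))+list(range(186,206,2))])
P=ray(i,[[221,121.5],[319,119],[320,198],[222,200],[328,119],[424,116],[422,197],[329,198]],.006)
print(P.round(4)); print(P[:4].mean(0),P[4:].mean(0))
```

```text
profile v=150 [(212, np.uint8(27), np.uint8(11), np.uint8(253)), (214, np.uint8(25), np.uint8(11), np.uint8(254)), (216, np.uint8(24), np.uint8(10), np.uint8(254)), (218, np.uint8(25), np.uint8(11), np.uint8(254)), (220, np.uint8(27), np.uint8(9), np.uint8(254)), (222, np.uint8(18), np.uint8(24), np.uint8(235)), (224, np.uint8(13), np.uint8(22), np.uint8(182)), (226, np.uint8(13), np.uint8(25), np.uint8(183)), (314, np.uint8(14), np.uint8(24), np.uint8(182)), (316, np.uint8(12), np.uint8(24), np.uint8(182)), (318, np.uint8(16), np.uint8(29), np.uint8(201)), (320, np.uint8(26), np.uint8(8), np.uint8(254)), (322, np.uint8(25), np.uint8(11), np.uint8(254)), (324, np.uint8(24), np.uint8(10), np.uint8(254)), (326, np.uint8(25), np.uint8(11), np.uint8(253)), (328, np.uint8(16), np.uint8(27), np.uint8(209)), (330, np.uint8(12), np.uint8(24), np.uint8(182)), (332, np.uint8(13), np.uint8(25), np.uint8(184)), (400, np.uint8(13), np.uint8(25), np.uint8(185)), (403, np.uint8(9), np.uint8(26), np.uint8(183)), (406, np.uint8(12), np.uint8(25), np.uint8(134)), (409, np.uint8(14), np.uint8(25), np.u
[... 783 characters left out ...]
8(14), np.uint8(24), np.uint8(181)), (190, np.uint8(13), np.uint8(25), np.uint8(181)), (192, np.uint8(14), np.uint8(21), np.uint8(181)), (194, np.uint8(14), np.uint8(21), np.uint8(132)), (196, np.uint8(16), np.uint8(21), np.uint8(131)), (198, np.uint8(13), np.uint8(23), np.uint8(134)), (200, np.uint8(19), np.uint8(33), np.uint8(172)), (202, np.uint8(23), np.uint8(36), np.uint8(227)), (204, np.uint8(21), np.uint8(102), np.uint8(190))]
[[0.4196 0.253  0.006 ]
 [0.423  0.3369 0.006 ]
 [0.4918 0.3334 0.006 ]
 [0.4878 0.2451 0.006 ]
 [0.4235 0.3446 0.006 ]
 [0.4264 0.4266 0.006 ]
 [0.4969 0.4252 0.006 ]
 [0.4923 0.3415 0.006 ]]
[0.45553362 0.29209203 0.006     ] [0.45975654 0.38445398 0.006     ]
```

{"fn": "play_rows", "kwargs": {
  "plan": [
    [[0,-0.03,0],0,-1],
    [[0.005,-0.06,0],0,-1],
    [[0.005,-0.06,0],0,-1],
    [[0.005,-0.06,0],0,-1],
    [[0.005,-0.06,0],0,-1],
    [[0.005,-0.06,0],0,-1],
    [[0.005,-0.06,0],0,-1],
    [[0.005,-0.06,0],0,-1],
    [[0.005,-0.06,0],0,-1],
    [[0.0025,-0.06,0],0,-1]
  ]
}}

```text
time: 16.32
tcp_pos: [0.5341, -0.2419, 0.4022]
tcp_rot: [-3.141, 0.0, 3.078]
contact_force: [0.5, 0.2, 0.1]
opening: 0.0909
grip_force: 0.0
```

{"fn": "play_rows", "kwargs": {
  "plan": [
    [[0,-0.04,0],0,-1],
    [[0,-0.03,0],0,-1],
    [[0,0,0],0,-1],
    [[0,0,0],0,-1],
    [[0,0,0],0,-1]
  ]
}}

```text
time: 16.95
tcp_pos: [0.5345, -0.3085, 0.402]
tcp_rot: [3.141, -0.0, 3.079]
contact_force: [0.5, 0.4, 0.1]
opening: 0.0913
grip_force: 0.0
```

Run:
```python
from h import *; from bench import bot
import pickle
s=bot.observe(); print(s["tcp_pos"],s["tcp_rot"],s["q"])
i=bot.camera_info("wrist"); im=bot.grab_frame("wrist"); cv2.imwrite("pics/w5.png",im); pickle.dump(i,open("w5.pkl","wb"))
for c in blobs(im,*COL["violet"])[:2]: print(c.mean(0),*rect(ray(i,c,.04)))
```

```text
[ 0.53445917 -0.30854785  0.40203422] [ 3.14147263e+00 -1.21371661e-04  3.07922161e+00] [-5.61337912e-01  2.54281733e-01  1.90819710e+00  5.69950525e-05
  9.79277831e-01 -2.06979497e+00]
[284.82588235 149.87176471] [ 498.3 -330.1] [210.2 138.1] 8.24
```

View pics/w5.png

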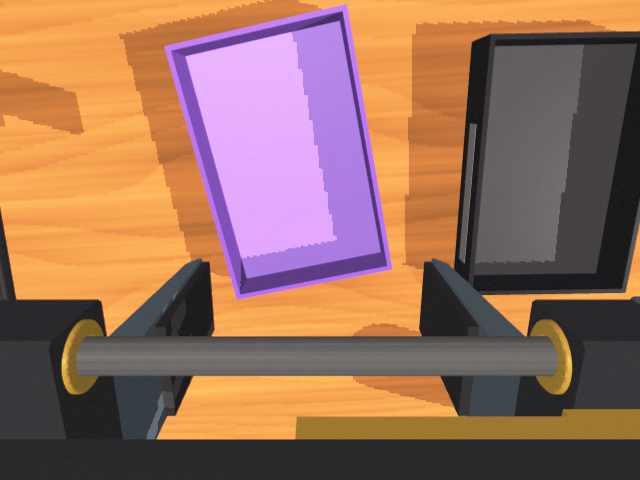

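The violet rim matches 210 x 138 mm, centred at (0.498,-0.330) with yaw 8.2°. Going back for the handheld, turning -88° on the way.

{"fn": "play_rows", "kwargs": {
  "plan": [
    [[0,0.03,0],-4,-1],
    [[0,0.0575,0],-8,-1],
    [[0,0.0575,0],-8,-1],
    [[-0.002,0.0575,0],-8,-1],
    [[-0.002,0.0575,0],-8,-1],
    [[-0.002,0.0575,0],-8,-1],
    [[-0.002,0.0575,0],-8,-1],
    [[-0.002,0.0575,0],-8,-1],
    [[-0.002,0.0575,0],-8,-1],
    [[-0.002,0.0575,0],-8,-1]
  ]
}}

```text
time: 18.25
tcp_pos: [0.5196, 0.2405, 0.4023]
tcp_rot: [3.141, -0.0, 1.748]
contact_force: [0.4, -0.1, 0.3]
opening: 0.0913
grip_force: 0.0
```

{"fn": "play_rows", "kwargs": {
  "plan": [
    [[0,0.0575,0],-8,-1],
    [[0,0.0395,0],-4,-1],
    [[0,0,0],0,-1],
    [[0,0,0],0,-1]
  ]
}}

```text
time: 18.75
tcp_pos: [0.52, 0.335, 0.4019]
tcp_rot: [-3.141, 0.0, 1.544]
contact_force: [-0.6, -0.7, 0.2]
opening: 0.091
grip_force: 0.0
```

Run:
```python
from h import *; from bench import bot
i=bot.camera_info("wrist"); im=bot.grab_frame("wrist"); cv2.imwrite("pics/w6.png",im)
for c in blobs(im,*COL["yellow"])[:2]: print(cv2.boundingRect(c),*rect(ray(i,c,.034)))
```

```text
(286, 117, 70, 165) [522.1 336.5] [140.  55.] 88.39
(296, 409, 344, 30) [662.9 111.3] [340.8  34.2] -1.56
```

{"fn": "play_rows", "kwargs": {
  "plan": [
    [[0.002,0.0015,-0.04],0,-1],
    [[0,0,-0.06],0,-1],
    [[0,0,-0.06],0,-1],
    [[0,0,-0.03],0,-1],
    [[0,0,-0.008],0,-1],
    [[0,0,0],0,-1],
    [[0,0,0],0,-1]
  ],
  "newtons": 25
}}

```text
time: 19.68
tcp_pos: [0.5231, 0.3367, 0.2057]
tcp_rot: [3.14, -0.001, 1.542]
contact_force: [-0.5, 0.3, 1.0]
opening: 0.0909
grip_force: 0.0
```

{"fn": "play_rows", "kwargs": {
  "plan": [
    [[0,0,-0.003],0,-1],
    [[0,0,0],0,-1],
    [[0,0,0],0,1],
    [[0,0,0],0,1],
    [[0,0,0],0,1],
    [[0,0,0],0,1],
    [[0,0,0],0,1],
    [[0,0,0],0,1]
  ]
}}

```text
time: 20.68
tcp_pos: [0.5225, 0.3366, 0.201]
tcp_rot: [3.142, -0.0, 1.543]
contact_force: [-0.8, -0.5, -0.4]
opening: 0.0561
grip_force: 25.0
```

{"fn": "play_rows", "kwargs": {
  "plan": [
    [[0,0,0.02],0,1],
    [[0,0,0.05],0,1],
    [[0,0,0.06],0,1],
    [[0,0,0.03],0,1],
    [[0,-0.03,0],-2,1],
    [[-0.002,-0.0575,0],-7.5,1],
    [[-0.002,-0.0575,0],-7.5,1],
    [[-0.002,-0.0575,0],-7.5,1],
    [[-0.003,-0.0575,0],-7.5,1],
    [[-0.003,-0.0575,0],-7.5,1]
  ]
}}

```text
time: 21.92
tcp_pos: [0.5099, 0.0174, 0.3623]
tcp_rot: [3.141, -0.001, 0.849]
contact_force: [1.1, 0.2, -3.1]
opening: 0.0556
grip_force: 25.0
```

{"fn": "play_rows", "kwargs": {
  "plan": [
    [[-0.003,-0.0575,0],-7.5,1],
    [[-0.003,-0.0575,0],-7.5,1],
    [[-0.003,-0.0575,0],-7.5,1],
    [[-0.003,-0.0575,0],-7.5,1],
    [[0,-0.0575,0],-7.5,1],
    [[0,-0.04,0],-3.2,1],
    [[0,-0.022,0],0,1],
    [[0,0,0],0,1],
    [[0,0,0],0,1],
    [[0,0,0],0,1]
  ]
}}

```text
time: 23.18
tcp_pos: [0.4986, -0.3292, 0.3611]
tcp_rot: [-3.141, 0.0, 0.144]
contact_force: [0.5, -0.2, -3.1]
opening: 0.056
grip_force: 25.0
```

{"fn": "play_rows", "kwargs": {
  "plan": [
    [[0,-0.001,-0.05],0,1],
    [[0,0,-0.06],0,1],
    [[0,0,-0.035],0,1],
    [[0,0,-0.0095],0,1],
    [[0,0,-0.003],0,1],
    [[0,0,0],0,1],
    [[0,0,0],0,1],
    [[0,0,0],0,1]
  ]
}}

```text
time: 24.18
tcp_pos: [0.4987, -0.3315, 0.2043]
tcp_rot: [3.141, -0.001, 0.143]
contact_force: [-0.7, -0.1, -1.8]
opening: 0.0557
grip_force: 25.0
```

{"fn": "play_rows", "kwargs": {
  "plan": [
    [[0,0,-0.0015],0,1],
    [[0,0,0],0,1]
  ]
}}

```text
time: 24.42
tcp_pos: [0.4984, -0.3314, 0.202]
tcp_rot: [-3.142, 0.0, 0.143]
contact_force: [-0.3, 0.7, -2.6]
opening: 0.0558
grip_force: 25.0
```

{"fn": "play_rows", "kwargs": {
  "plan": [
    [[0,0.0012,-0.0015],0,1],
    [[0,0,0],0,1],
    [[0,0,0],0,1]
  ]
}}

```text
time: 24.8
tcp_pos: [0.4985, -0.3301, 0.2005]
tcp_rot: [-3.142, 0.0, 0.143]
contact_force: [-0.2, 0.2, -2.7]
opening: 0.0557
grip_force: 25.0
```

{"fn": "play_rows", "kwargs": {
  "plan": [
    [[0,0,-0.001],0,1],
    [[0,0,0],0,1]
  ]
}}

```text
time: 25.05
tcp_pos: [0.4984, -0.3301, 0.1995]
tcp_rot: [-3.142, 0.0, 0.143]
contact_force: [-1.0, -0.3, -3.5]
opening: 0.0559
grip_force: 25.0
```

{"fn": "play_rows", "kwargs": {
  "plan": [
    [[0,0,-0.0007],0,1],
    [[0,0,0],0,1]
  ]
}}

```text
time: 25.3
tcp_pos: [0.4985, -0.3302, 0.199]
tcp_rot: [3.142, -0.0, 0.143]
contact_force: [-1.4, 0.4, 3.4]
opening: 0.0559
grip_force: 25.0
```

{"fn": "play_rows", "kwargs": {
  "plan": [
    [[0,0,0],0,-0.5],
    [[0,0,0],0,-0.5],
    [[0,0,0],0,-0.5],
    [[0,0,0.01],0,-0.5],
    [[0,0,0.04],0,-0.5],
    [[0,0,0.05],0,-0.5],
    [[0,0,0.06],0,-1],
    [[0,0,0.04],0,-1],
    [[0,0.0,0],0,-1],
    [[0,0,0],0,-1]
  ]
}}

```text
time: 26.55
tcp_pos: [0.4982, -0.3299, 0.3985]
tcp_rot: [-3.141, 0.0, 0.143]
contact_force: [-0.4, 0.3, -1.3]
opening: 0.0912
grip_force: 0.0
```

Run:
```python
from h import *; from bench import bot
s=bot.observe(); print(s["tcp_pos"],s["q"])
i=bot.camera_info("wrist"); im=bot.grab_frame("wrist"); cv2.imwrite("pics/w7.png",im)
for c in blobs(im,*COL["yellow"])[:2]: print(cv2.boundingRect(c),*rect(ray(i,c,.032)))
```

```text
[ 0.4981575  -0.32992692  0.39846983] [-6.23971000e-01  2.27961597e-01  1.94929697e+00 -3.62480891e-05
  9.64786961e-01  8.03936218e-01]
(283, 119, 69, 166) [ 496.5 -329.6] [140.8  54.8] 8.13
(296, 409, 344, 30) [ 301.5 -508.1] [339.4  34.1] -81.81
```

View pics/w7.png

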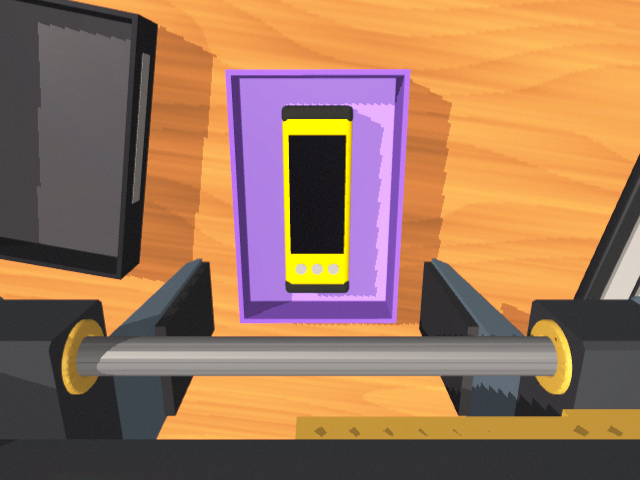

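The handheld lies screen up, centred in the violet box (317,200 px; measured within 2 mm and 0.2°). Returning the blue bottle next.

{"fn": "play_rows", "kwargs": {
  "plan": [
    [[0.008,0.035,0],-1.5,-1],
    [[0.01,0.055,0],-1.5,-1],
    [[0.01,0.055,0],-1.5,-1],
    [[0.01,0.055,0],-1.5,-1],
    [[0.01,0.055,0],-1.5,-1],
    [[0.01,0.055,0],-1.5,-1],
    [[0.01,0.055,0],-1.5,-1],
    [[0.009,0.045,0],-1.3,-1],
    [[0,0.022,0],0,-1],
    [[0,0,0],0,-1]
  ]
}}

```text
time: 27.85
tcp_pos: [0.5751, 0.103, 0.3973]
tcp_rot: [3.141, 0.002, -0.061]
contact_force: [0.1, -0.8, 0.0]
opening: 0.0913
grip_force: 0.0
```

{"fn": "play_rows", "kwargs": {
  "plan": [
    [[0,0,-0.04],0,-1],
    [[0,0,-0.05],0,-1],
    [[0,0,-0.03],0,-1],
    [[0,0,-0.01],0,-1],
    [[0,0,0],0,-1],
    [[0,0,0],0,-1],
    [[0,0,0],0,-1]
  ],
  "newtons": 20
}}

```text
time: 28.72
tcp_pos: [0.5758, 0.1018, 0.27]
tcp_rot: [-3.141, -0.002, -0.063]
contact_force: [-0.1, -0.8, -0.3]
opening: 0.0909
grip_force: 0.0
```

Run:
```python
from h import *; from bench import bot
s=bot.observe(); print(s["tcp_pos"],s["tcp_rot"])
im=bot.grab_frame("wrist"); cv2.imwrite("pics/w8.png",im)
```

```text
[0.57581054 0.10180512 0.26996255] [-3.14127535e+00 -1.67062451e-03 -6.31490706e-02]
```

View pics/w8.png

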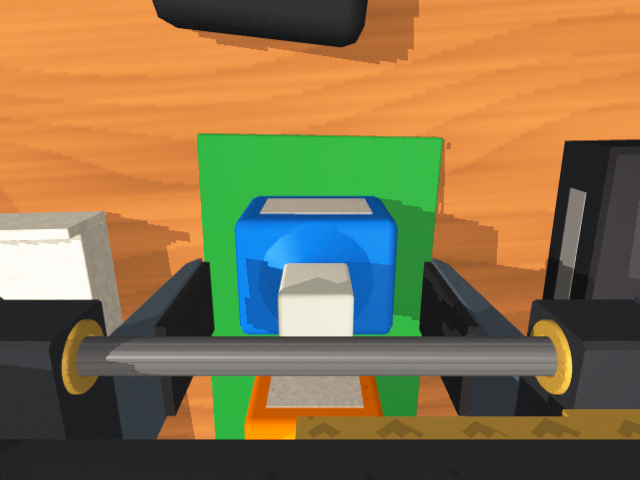

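The cap is centred (278–353 px) over the upright blue bottle on the mat.

{"fn": "play_rows", "kwargs": {
  "plan": [
    [[0,0,-0.001],0,-1],
    [[0,0,0],0,1],
    [[0,0,0],0,1],
    [[0,0,0],0,1],
    [[0,0,0],0,1],
    [[0,0,0],0,1],
    [[0,0,0],0,1],
    [[0,0,0],0,1]
  ]
}}

```text
time: 29.78
tcp_pos: [0.5755, 0.1018, 0.2678]
tcp_rot: [-3.142, 0.0, -0.063]
contact_force: [0.0, 0.4, -2.0]
opening: 0.028
grip_force: 20.0
```

{"fn": "play_rows", "kwargs": {
  "plan": [
    [[0,0,0.02],0,1],
    [[0,0,0.05],0,1],
    [[0,0,0.06],0,1],
    [[-0.015,0.035,0],0,1],
    [[-0.02,0.05,0],0,1],
    [[-0.022,0.055,0],0,1],
    [[-0.022,0.055,0],0,1],
    [[-0.02,0.05,0],0,1],
    [[-0.018,0.0375,0],0,1],
    [[0,0,0],0,1]
  ]
}}

```text
time: 31.02
tcp_pos: [0.4573, 0.3863, 0.3991]
tcp_rot: [-3.141, -0.001, -0.06]
contact_force: [0.4, 0.2, -1.6]
opening: 0.028
grip_force: 20.0
```

{"fn": "play_rows", "kwargs": {
  "plan": [
    [[0,0,0],0,1],
    [[0,0,-0.05],0,1],
    [[0,0,-0.045],0,1],
    [[0,0,-0.02],0,1],
    [[0,0,-0.006],0,1],
    [[0,0,-0.003],0,1],
    [[0,0,0],0,1],
    [[0,0,0],0,1],
    [[0,0,0],0,1]
  ]
}}

```text
time: 32.15
tcp_pos: [0.4585, 0.3845, 0.2744]
tcp_rot: [-3.141, -0.001, -0.063]
contact_force: [-0.3, -0.1, -2.4]
opening: 0.0279
grip_force: 20.0
```

{"fn": "play_rows", "kwargs": {
  "plan": [
    [[0,0,-0.0025],0,1],
    [[0,0,0],0,1],
    [[0,0,0],0,1]
  ]
}}

```text
time: 32.52
tcp_pos: [0.4585, 0.3843, 0.2713]
tcp_rot: [3.142, 0.0, -0.063]
contact_force: [1.9, -0.5, -2.2]
opening: 0.0279
grip_force: 20.0
```

{"fn": "play_rows", "kwargs": {
  "plan": [
    [[0,0,-0.001],0,1],
    [[0,0,0],0,1]
  ]
}}

```text
time: 32.78
tcp_pos: [0.4585, 0.3843, 0.2702]
tcp_rot: [3.141, 0.0, -0.063]
contact_force: [-0.3, 0.2, -1.2]
opening: 0.0279
grip_force: 20.0
```

{"fn": "play_rows", "kwargs": {
  "plan": [
    [[0,0,-0.0007],0,1],
    [[0,0,0],0,1]
  ]
}}

```text
time: 33.02
tcp_pos: [0.4585, 0.3844, 0.2698]
tcp_rot: [-3.141, -0.0, -0.063]
contact_force: [-0.9, 0.1, 0.3]
opening: 0.0281
grip_force: 20.0
```

Contact is beginning; a last touch down, release, then on to orange at TCP (0.465,0.110).

{"fn": "play_rows", "kwargs": {
  "plan": [
    [[0,0,-0.0003],0,1],
    [[0,0,0],0,1],
    [[0,0,0],0,-1],
    [[0,0,0],0,-1],
    [[0,0,0],0,-1],
    [[0,0,0],0,-1],
    [[0,0,0.03],0,-1],
    [[0,0,0.06],0,-1],
    [[0,-0.03,0.01],0,-1],
    [[0.001,-0.055,0],0,-1]
  ]
}}

```text
time: 34.28
tcp_pos: [0.4597, 0.2994, 0.3708]
tcp_rot: [-3.14, -0.003, -0.061]
contact_force: [1.2, -0.4, -0.5]
opening: 0.0911
grip_force: 0.0
```

{"fn": "play_rows", "kwargs": {
  "plan": [
    [[0.002,-0.06,0],0,-1],
    [[0.002,-0.06,0],0,-1],
    [[0.0015,-0.05,0],0,-1],
    [[0,-0.0195,0],0,-1],
    [[0,0,0],0,-1],
    [[0,0,-0.04],0,-1],
    [[0,0,-0.04],0,-1],
    [[0,0,-0.02],0,-1],
    [[0,0,0],0,-1],
    [[0,0,0],0,-1]
  ]
}}

```text
time: 35.52
tcp_pos: [0.4653, 0.1104, 0.2701]
tcp_rot: [-3.141, -0.001, -0.062]
contact_force: [-1.0, -0.4, -0.2]
opening: 0.0909
grip_force: 0.0
```

Run:
```python
from h import *; from bench import bot
s=bot.observe(); print(s["tcp_pos"],s["tcp_rot"],s["contact_force"])
im=bot.grab_frame("wrist"); cv2.imwrite("pics/w9.png",im)
```

```text
[0.46533557 0.11041817 0.27008785] [-3.14135167e+00 -8.54700171e-04 -6.24521563e-02] [-1.02703503 -0.35081643 -0.16189916]
```

View pics/w9.png

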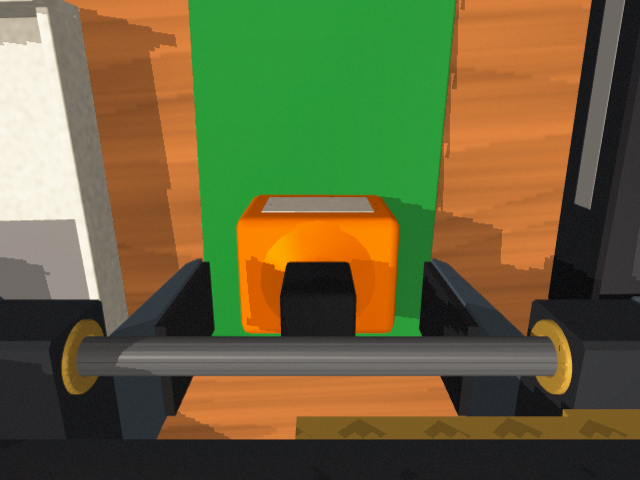

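The orange cap is centred (280–355 px), so I'll grip it.

{"fn": "play_rows", "kwargs": {
  "plan": [
    [[0,0,-0.0015],0,-1],
    [[0,0,0],0,1],
    [[0,0,0],0,1],
    [[0,0,0],0,1],
    [[0,0,0],0,1],
    [[0,0,0],0,1],
    [[0,0,0],0,1],
    [[0,0,0],0,1]
  ]
}}

```text
time: 36.58
tcp_pos: [0.4649, 0.1098, 0.2678]
tcp_rot: [3.142, 0.0, -0.063]
contact_force: [1.1, 0.3, -0.1]
opening: 0.0276
grip_force: 20.0
```

{"fn": "play_rows", "kwargs": {
  "plan": [
    [[0,0,0.02],0,1],
    [[0,0,0.04],0,1],
    [[0,0,0.04],0,1],
    [[-0.0015,0.03,0],0,1],
    [[-0.0022,0.05,0],0,1],
    [[-0.0025,0.05,0],0,1],
    [[-0.0015,0.035,0],0,1],
    [[-0.001,0.0157,0],0,1],
    [[0,0,0],0,1],
    [[0,0,0],0,1]
  ]
}}

```text
time: 37.83
tcp_pos: [0.4562, 0.2896, 0.3676]
tcp_rot: [3.141, 0.0, -0.064]
contact_force: [-0.3, 0.2, -2.4]
opening: 0.0279
grip_force: 20.0
```

{"fn": "play_rows", "kwargs": {
  "plan": [
    [[0,0,0],0,1],
    [[0,0,-0.04],0,1],
    [[0,0,-0.035],0,1],
    [[0,0,-0.012],0,1],
    [[0,0,-0.006],0,1],
    [[0,0,-0.003],0,1],
    [[0,0,0],0,1],
    [[0,0,0],0,1],
    [[0,0,0],0,1]
  ]
}}

```text
time: 38.95
tcp_pos: [0.4563, 0.2906, 0.2722]
tcp_rot: [-3.141, -0.001, -0.063]
contact_force: [-1.0, -0.2, -3.0]
opening: 0.0279
grip_force: 20.0
```

{"fn": "play_rows", "kwargs": {
  "plan": [
    [[0,0,-0.001],0,1],
    [[0,0,0],0,1]
  ]
}}

```text
time: 39.2
tcp_pos: [0.4562, 0.2905, 0.2708]
tcp_rot: [3.142, 0.0, -0.063]
contact_force: [-0.2, 0.4, -2.8]
opening: 0.0281
grip_force: 20.0
```

{"fn": "play_rows", "kwargs": {
  "plan": [
    [[0,0,-0.0007],0,1],
    [[0,0,0],0,1]
  ]
}}

```text
time: 39.45
tcp_pos: [0.4563, 0.2905, 0.2701]
tcp_rot: [3.142, 0.0, -0.063]
contact_force: [-0.0, -0.3, -2.7]
opening: 0.0276
grip_force: 20.0
```

{"fn": "play_rows", "kwargs": {
  "plan": [
    [[0,0,-0.0006],0,1],
    [[0,0,0],0,1]
  ]
}}

```text
time: 39.7
tcp_pos: [0.4563, 0.2906, 0.2698]
tcp_rot: [3.142, 0.0, -0.063]
contact_force: [-1.7, -2.7, 5.1]
opening: 0.0281
grip_force: 20.0
```

{"fn": "play_rows", "kwargs": {
  "plan": [
    [[0,0,-0.0004],0,1],
    [[0,0,0],0,1]
  ]
}}

```text
time: 39.95
tcp_pos: [0.4564, 0.2906, 0.2698]
tcp_rot: [3.141, 0.0, -0.063]
contact_force: [-5.8, -4.0, 13.2]
opening: 0.0279
grip_force: 20.0
```

{"fn": "play_rows", "kwargs": {
  "plan": [
    [[0,0,0.0007],0,1],
    [[0,0,0],0,-1],
    [[0,0,0],0,-1],
    [[0,0,0],0,-1],
    [[0,0,0],0,-1],
    [[0,0,0.03],0,-1],
    [[0,0,0.05],0,-1],
    [[0,0,0.055],0,-1],
    [[-0.02,0.035,0],0,-1],
    [[-0.03,0.05,0],0,-1]
  ]
}}

```text
time: 41.2
tcp_pos: [0.4062, 0.3759, 0.4059]
tcp_rot: [-3.14, -0.001, -0.065]
contact_force: [0.8, 0.2, -0.5]
opening: 0.091
grip_force: 0.0
```

{"fn": "play_rows", "kwargs": {
  "plan": [
    [[-0.03,0.05,0],0,-1],
    [[-0.03,0.05,0],0,-1],
    [[-0.03,0.05,0],0,-1],
    [[-0.03,0.05,0],0,-1],
    [[-0.03,0.05,0],0,-1],
    [[-0.005,0.028,0],0,-1],
    [[0,0,0],0,-1],
    [[0,0,0],0,-1]
  ]
}}

```text
time: 42.2
tcp_pos: [0.2514, 0.6529, 0.4045]
tcp_rot: [3.141, 0.0, -0.063]
contact_force: [1.1, 0.0, 0.2]
opening: 0.0914
grip_force: 0.0
```

Run:
```python
from h import *; from bench import bot
s=bot.observe(); print(s["tcp_pos"],s["time"])
out=[]
for n,(r,c) in dict(side=((280,430),(220,400)),scene=((150,235),(320,420))).items():
    im=bot.grab_frame(n); cv2.imwrite(f"pics/{n}9.png",im); a=cv2.imread(f"pics/{n}0.png")
    i=bot.camera_info(n)
    A=a[r[0]:r[1],c[0]:c[1]]; B=im[r[0]:r[1],c[0]:c[1]]
    for nm,(v,u,w,h) in (dict(blueB=(338,312,52,76),orB=(292,332,42,50)) if n=="side" else dict(blueB=(155,353,26,32),orB=(168,334,28,38))).items():
        f=lambda x:cv2.cvtColor(x,cv2.COLOR_BGR2GRAY).astype(np.float32)
        T=f(a)[v:v+h,u:u+w]; res=cv2.matchTemplate(f(im)[v-4:v+h+4,u-4:u+w+4],T,cv2.TM_CCOEFF_NORMED)
        _,m,_,p=cv2.minMaxLoc(res); print(n,nm,"shift px",p[0]-4,p[1]-4,round(m,3), cv2.phaseCorrelate(T,f(im)[v:v+h,u:u+w])[0])
    out.append(cv2.resize(np.hstack([A,B]),(800,int(A.shape[0]*800/(2*A.shape[1])))))
cv2.imwrite("pics/fin.png",cv2.resize(np.vstack(out),(800,600)))
```

```text
[0.25143443 0.6529021  0.40446078] 42.2
side blueB shift px 1 0 0.739 (0.04028727593872716, -0.14069596491032144)
side orB shift px 0 0 0.995 (0.6263014740532356, -0.0018388131804663033)
scene blueB shift px 0 0 0.953 (0.3453413268438297, 0.14821868764759927)
scene orB shift px 0 0 0.838 (-0.19820629491804098, 0.44252081659476517)
```

View pics/fin.png

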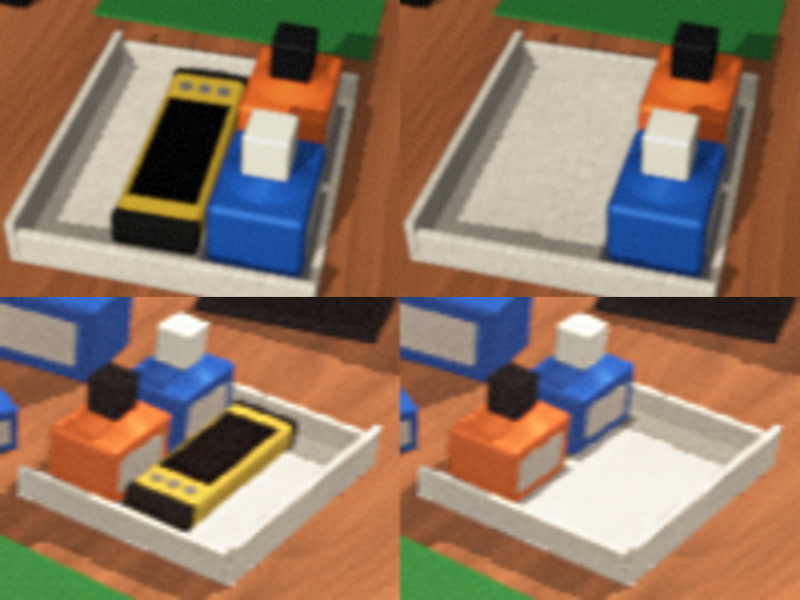

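Before (left) and after (right) match to within a pixel for both bottles: upright, square and back on their marks. Handing in.

```bash
python3 -c "
from bench import bot
print(bot.finish_job())"
```

```text
the job is handed in; nothing more can be done
None
```

The job is handed in at about 42 s: the handheld lies screen up within 2 mm of the violet box's centre, along its length, and both bottles stand upright in the bay within about a pixel of where they began.

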